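# Push the red tape roll through the posts into its dock

## Robot

A 6-joint arm with a two-finger parallel gripper is mounted at the origin on a cart in front of the work surface, level with it; the furniture and walls round the work are solid. World frame = base frame: x ahead of the robot, y to its left, z up, the work surface at z = 0. Lengths are in m, angles in rad, forces in N, time in s.
With the tool pointing down it reaches from about 0.275 to 0.85 m from the base axis. Payload 19 kg.
Tool frame: the origin (TCP) lies at the very end of the fingers, on their centre line; the grasp point (between the pads) lies 19 mm behind it; y points along the fingers, x is the direction in which the jaws open and shut, and the axes are right-handed (so a half turn about y gives the same grasp; the last joint's range is limited). The gripper opens to 85 mm and grips with 20 to 120 N. Pads are 22 mm wide; open, the fingers measure 114 mm over their backs; the gripper's body (76 mm by 85 mm) begins 54 mm behind the grasp point. The pads swing forward as they close: fully open they stand 13 mm farther back than shut.
Start: joints at [1.1, 0.15, 1.437, -0, 1.554, -0.134], TCP at [0.19, 0.543, 0.231] pointing down, gripper open.
Joint ranges: [-2.8, 2.8], [-0.68, 2.1], [0.12, 2.68], [-1.39, 4.53], [0.16, 2.79], [-2.81, 2.81]. Speed limits (rad/s): [1.89, 1.89, 2.22, 3.01, 3.01, 3.01].

## Interface

Orientations are given as a unit quaternion [x, y, z, w].
In Python, from rig import r gives the robot as it stands.
- The arm moves only by the tool step_arm, never from a script. Its argument "increments" is one flat list of numbers, 7 for each row, row after row: the turn, a rotation vector about the world's x, y, z in degrees, then the shift along the world's x, y, z in m, then the opening in per cent of the stroke, from 0 (shut) to 100 (fully open). A call has 1 to 8 rows; each row is the pose to reach, as a shift and turn from the pose commanded when the call began; what a row does not reach only later rows make up. A row lasts 1/8 s, in which the tool goes at most 62.5 mm and 10.7 degrees, less where a joint would pass 70% of its speed; a pose out of reach is approached as far as the arm can. A call with a gripper value outside its range is refused whole. The fingers move at their own pace and stop on an object; "newtons" is the grip in N (left out, the last holds). Time passes only in rows, so rows that repeat a pose let the fingers close. It gives the time, the measured TCP pose, the force and the opening at its end, in the units of the state.
- r.sense(): the state, without advancing time (a new reading comes with each control period).
- r.snapshot(name): name is "scene" or "side" or "wrist"; returns a dict with "pixels" (400x640x3 uint8, red, green, blue), "fx", "fy", "cx", "cy" (pixels), "T" (4x4, takes a point from camera to world coordinates); the wrist camera has in their place "hand_eye" (4x4, takes a point from camera to tool coordinates, whose origin is the TCP and whose axes are the tool frame's). Camera axes: x right, y up, looking along -z (the intrinsics and any distortion apply to the point x, -y, -z); pixel columns grow to the right and rows downward; lengths in m; the calibration is good to about 2 mm. A picture is of the moment at which its call begins: read the wrist's pose just before it. There is no depth.
- r.sign_off(): hands the job in, once; it reports no verdict.
The state is a dict: "clock": time; "qpos": joint angles; "dq": joint speeds; "joint_torque": joint torques, N m; "tool_pos": TCP position; "ee_rot": TCP orientation; "contact_force": force on the tool from outside, world axes, zero at the start; "torque": the same for the moment, N m; "width": finger opening in m.
Only numpy, scipy, OpenCV 4.12 (cv2) and the standard library are available. Lean on these libraries where they do the work, as an engineer would, in place of code of your own. Each camera call takes 0.05 s, during which the arm holds its last target. There are 200 camera calls.

## Task

Put the roll of red tape away in its dock: push it flat along the table, through the narrow gap between the two black posts, until the whole roll is inside the bay behind them. Push it steadily without flicking it, never pick it up or tip it, and leave the black tape roll and the lamp carton where they are. Finish with the hand away from everything.

Things in the scene. Friction and masses are not known exactly. Their poses are not given: they have to be found in the camera images.
- red_roll: The roll of red insulating tape, lying flat and loose on the table: a disc 58 mm in diameter and 19 mm high, 30 to 60 g (not the red jar with a white lid near the table's front edge). Origin at the centre of its underside, z up. Its hole is no use: it is blocked and counts as solid, so push on the outer rim.
- dock: Fixed aluminium tape dock (place and yaw vary). Origin on the table top midway between its two black posts; x points through the gap into the bay (roughly away from the robot), y to the left post. Posts: 14 mm in diameter, 37 mm high, axes at x = 0, y = +39 and -39 mm: the clear gap is 64 mm. Screw tabs 6 mm high stand outside the fence as far as y = +63 and -63 mm.
- dock_bay (a point): Centre of the bay's floor, 46 mm behind the line between the posts, axes as the dock's. The floor is the table top itself, level with it outside. Round it runs a fence 3 mm thick and 22 mm high: inner side faces 42 mm to either side of this point, inner back face 46 mm beyond it; the only opening is the gap between the posts.
- black_roll: Bystander: loose roll of black insulating tape, flat, 64 mm in diameter, 19 mm high; origin at the centre of its underside. May swap places with the carton.
- carton: Bystander: small loose white and grey lamp carton, 52 x 52 x 62 mm high; origin at the centre of its underside.

How it is judged:
At the end, for the whole second after the job is handed in: The red roll lies flat and at rest on the table inside the bay, its centre at least 30 mm beyond the line between the two posts (the whole roll behind that line) (x of red_roll in the frame of dock between 0.03 and 0.075 m and y of red_roll in the frame of dock between -0.025 and 0.025 m and height (world z) of red_roll below 0.004 m and angle between red_roll's own z axis and vertical below 0.1 rad and linear speed of red_roll below 0.01 m/s); the robot touches nothing.
It fails at once if the red roll is picked up (its underside rises more than 10 mm) (height (world z) of red_roll above 0.01 m).
It fails at once if the red roll is tipped by more than 0.35 rad (angle between red_roll's own z axis and vertical above 0.35 rad).
It fails at once if the red roll is flicked (faster than 0.6 m/s) (linear speed of red_roll above 0.6 m/s).
It fails at once if the black roll or the carton is displaced by more than 15 mm (distance of any of black_roll, carton from where it was at the start of the episode above 0.015 m).
It also fails if it takes over 58 s, if anything falls off the work surface, if the arm or the gripper's body presses on something with over 40 N, if the wrist force passes 120 N, or if a joint passes its speed limit or range.

## Working session

There is one attempt and no reset: what is moved stays moved. The work goes in short steps, Python scripts to look and compute and a tool call to move; the robot and the scene stay as the last step left them, time stands still between calls to the robot, and variables do not carry over. Pictures are saved under pics/ and viewed, on a budget of 10 in all, crops included, one or two more only if the job needs it, and the job is handed in when it is done.

Besides the shell and the picture viewer there is one more tool, called after "Call:" as a command line: name --argument value ..., lists and objects as JSON in quotes. step_arm: Moves the arm, as the interface text tells. Its arguments: {"type":"object","properties":{"increments":{"type":"array"},"newtons":{"type":"number"}},"required":["increments"]}

```bash
mkdir -p pics
python3 - <<'E'
from rig import r
import cv2,pickle
s=r.sense(); print(s)
d={}
for n in("scene","side"):
    k=r.snapshot(n); d[n]=k; print(n,{a:b for a,b in k.items() if a!='pixels'})
    cv2.imwrite(f"pics/{n}0.png",k['pixels'][:,:,::-1])
pickle.dump(d,open('d0.pkl','wb'))
E
```

```text
{'clock': 0.0, 'qpos': array([ 1.10002013e+00,  1.50991734e-01,  1.43800711e+00, -7.67753516e-06,
        1.55377667e+00, -1.33997230e-01]), 'dq': array([ 0.00070538,  0.00041688,  0.00074876, -0.00038756,  0.00034973,
       -0.00148056]), 'joint_torque': array([-8.41041747e-04, -7.13064909e+01, -5.70859480e+01, -2.59563694e-04,
        9.03135049e-03,  4.90987168e-05]), 'tool_pos': array([0.18992186, 0.54248425, 0.23068409]), 'ee_rot': array([ 0.5769219 ,  0.40876143, -0.40949963, -0.57652863]), 'contact_force': array([-0.65423838,  0.30621703,  0.13450865]), 'torque': array([-0.00080219,  0.03328513,  0.03220219]), 'width': 0.0850627124007593}
scene {'fx': 376.5151397880318, 'fy': 376.5151397880318, 'cx': 317.68586434702814, 'cy': 201.94850365360256, 'T': array([[ 0.73126998,  0.3454433 , -0.58814381,  0.05300513],
       [-0.68196531,  0.35392229, -0.6400487 , -0.53465511],
       [-0.01294333,  0.86914207,  0.49439309,  0.47096825],
       [ 0.        ,  0.        ,  0.        ,  1.        ]])}
side {'fx': 383.5717712875171, 'fy': 383.5717712875171, 'cx': 315.30399345437803, 'cy': 198.77363321241697, 'T': array([[ 0.87257334,  0.30644977, -0.38040018,  0.22251924],
       [-0.48804438,  0.51391896, -0.70547855, -0.57346647],
       [-0.02069887,  0.80123395,  0.59799308,  0.53269453],
       [ 0.        ,  0.        ,  0.        ,  1.        ]])}
```

View pics/scene0.png

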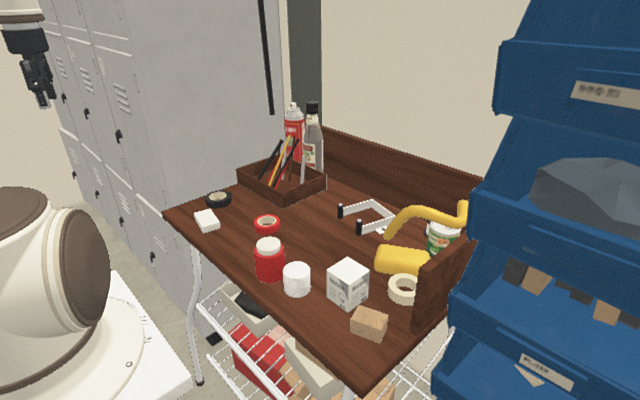

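View pics/side0.png

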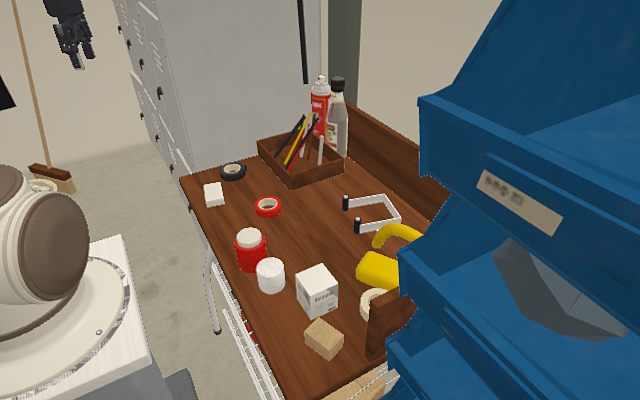

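Scene view: red roll at (267,224), posts at about (340,210) and (359,227), black roll (218,200), carton (348,283). Side view: roll (268,207), posts (345,202) and (357,226). I'll measure these with masks next.

```bash
cat > h.py <<'E'
import numpy as np,cv2
def ray(k,u,v,z):
    T=k['T']; d=T[:3,:3]@np.array([(u-k['cx'])/k['fx'],-(v-k['cy'])/k['fy'],-1]); o=T[:3,3]
    return (o+d*(z-o[2])/d[2])[:2]
def proj(k,p):
    T=k['T']; c=T[:3,:3].T@(np.asarray(p)-T[:3,3]); return (k['cx']-k['fx']*c[0]/c[2],k['cy']+k['fy']*c[1]/c[2])
def blobs(k,m,box,amin=15):
    x0,y0,x1,y1=box; z=np.zeros(m.shape,np.uint8); z[y0:y1,x0:x1]=m[y0:y1,x0:x1]
    cs,_=cv2.findContours(z,cv2.RETR_EXTERNAL,cv2.CHAIN_APPROX_NONE)
    return [c.reshape(-1,2) for c in cs if cv2.contourArea(c)>=amin]
def masks(k):
    hsv=cv2.cvtColor(k['pixels'],cv2.COLOR_RGB2HSV); H,S,V=[hsv[...,i].astype(int) for i in range(3)]
    return ((H<6)|(H>172))&(S>170)&(V>110), V<45
def circ(k,c,z):
    # enclosing circle of upper (far) rim points + all, on plane z
    P=np.array([ray(k,u,v,z) for u,v in c],np.float32); return cv2.minEnclosingCircle(P*1000)
E
python3 - <<'E'
import pickle
from h import *
d=pickle.load(open('d0.pkl','rb'))
B={'scene':[(245,208,290,242),(332,200,372,240),(200,186,236,210)],'side':[(248,190,290,222),(338,192,368,238),(215,160,250,184)]}
for n,k in d.items():
    red,blk=masks(k)
    for c in blobs(k,red,B[n][0]):
        lo,hi=c.min(0),c.max(0); print(n,'red',lo,hi,len(c))
        P=np.array([ray(k,u,v,.0095) for u,v in c]); print(' mid-plane bbox-centre',ray(k,*((lo+hi)/2),.0095),circ(k,c,.0095))
    for c in blobs(k,blk,B[n][1],8):
        lo,hi=c.min(0),c.max(0); print(n,'post',lo,hi,'axis mid',ray(k,*((lo+hi)/2),.0185))
    for c in blobs(k,blk,B[n][2]):
        lo,hi=c.min(0),c.max(0); print(n,'black',lo,hi,ray(k,*((lo+hi)/2),.0095))
a=d['scene']['pixels'][190:250,235:415]; b=d['side']['pixels'][180:240,235:415]
cv2.imwrite('pics/crop0.png',cv2.resize(np.vstack([a,b])[:,:,::-1],None,fx=4.4,fy=4.4,interpolation=cv2.INTER_CUBIC))
E
```

```text
scene red [254 214] [279 234] 107
 mid-plane bbox-centre [0.45076517 0.06986647] ((452.80609130859375, 70.13536071777344), 41.93818283081055)
scene post [356 223] [361 234] axis mid [ 0.57529503 -0.09511848]
scene post [338 206] [342 217] axis mid [ 0.59777683 -0.01793516]
scene black [206 198] [230 207] [0.42240089 0.23416624]
side red [255 196] [281 217] 71
 mid-plane bbox-centre [0.45060501 0.07269039] ((449.23736572265625, 73.90203094482422), 40.06576919555664)
side post [354 220] [360 233] axis mid [ 0.5765094  -0.09277448]
side post [343 198] [347 210] axis mid [ 0.59628492 -0.01700943]
side black [220 171] [244 180] [0.42367029 0.23564859]
```

View pics/crop0.png

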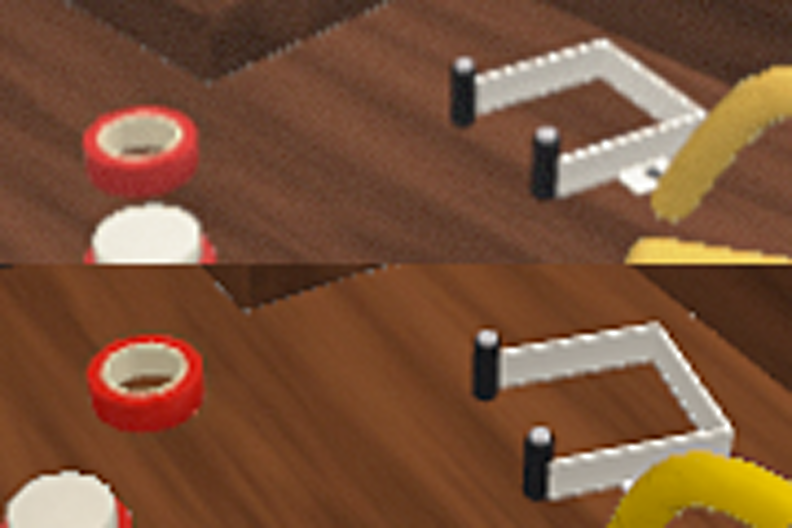

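```bash
cat >> h.py <<'E'
def tri(k1,p1,k2,p2):
    A=[];b=[]
    for k,(u,v) in((k1,p1),(k2,p2)):
        R=k['T'][:3,:3]; d=R@np.array([(u-k['cx'])/k['fx'],-(v-k['cy'])/k['fy'],-1]); d/=np.linalg.norm(d)
        M=np.eye(3)-np.outer(d,d); A.append(M); b.append(M@k['T'][:3,3])
    return np.linalg.lstsq(np.vstack(A),np.hstack(b),rcond=None)[0]
E
python3 - <<'E'
import pickle
from h import *
from scipy.spatial.transform import Rotation as R
d=pickle.load(open('d0.pkl','rb')); a,b=d['scene'],d['side']
L=[ray(a,339.9,210.5,.0185),ray(b,345.2,202.7,.0185)]; Rr=[ray(a,358.5,226.5,.0185),ray(b,356.9,225.,.0185)]
print('posts',L,Rr)
L=np.mean(L,0);Rr=np.mean(Rr,0); O=(L+Rr)/2; y=(L-Rr); print('O',O,'gap',np.linalg.norm(y)); y/=np.linalg.norm(y); x=np.array([y[1],-y[0]])
# fence back corners top z .022 (x~.092+.003,y ~ +-.045)
for k,n,p in((a,'L',(372,199.5)),(b,'L',(384,193.5)),(a,'R',(394.5,216.5)),(b,'R',(401,218))):
    q=ray(k,*p,.022); print('back corner',n,q,'dock',(q-O)@x,(q-O)@y)
print('yaw',np.degrees(np.arctan2(x[1],x[0])))
roll=np.array([.4507,.0713]); print('roll dock',(roll-O)@x,(roll-O)@y)
for dx in(-.08,-.06): 
    p=O+dx*x; print('pre',dx,p,'dir',np.degrees(np.arctan2(*(p-roll)[::-1])))
print('toolR\n',R.from_quat([.5769,.4088,-.4095,-.5765]).as_matrix())
for n,p,q in(('jar lid',(269,245),(251,238)),('horn end',(385,235),(373,243)),('horn top',(420,211),(398,227)),('carton top',(348,267),(316,272)),('white box',(207,214),(213,188)),('cyl top',(297,268),(270,265)),('tray near corner',(285,202),(290,186)),('tray near corner top',(283,188),(288,173))):
    print(n,tri(a,p,b,q).round(3))
E
```

```text
posts [array([ 0.60085835, -0.01462996]), array([ 0.59921173, -0.01327496])] [array([ 0.5811624 , -0.08990576]), array([ 0.57896782, -0.08879358])]
O [ 0.59005007 -0.05165107] gap 0.07799703219964507
back corner L [ 0.68982253 -0.03685085] dock 0.0926574439990697 0.03985207227413728
back corner L [ 0.69016049 -0.03298407] dock 0.0919941114352842 0.04367649390469371
back corner R [ 0.66557609 -0.12239453] dock 0.09112132329074084 -0.04904815670925792
back corner R [ 0.66743404 -0.12005398] dock 0.09231807386467004 -0.04630992238820559
yaw -14.83488930608834
roll dock -0.16618491733178908 0.08317440080721224
pre -0.08 [ 0.51271666 -0.03116831] dir -58.81651176188957
pre -0.06 [ 0.53205001 -0.036289  ] dir -52.90640565835392
toolR
 [[ 3.30366908e-01 -4.80072698e-04 -9.43852465e-01]
 [ 9.43851905e-01 -1.03419735e-03  3.30367238e-01]
 [-1.13473001e-03 -9.99999350e-01  1.11452948e-04]]
jar lid [ 0.362 -0.067  0.068]
horn end [ 0.546 -0.185  0.061]
horn top [ 0.534 -0.256  0.153]
carton top [ 0.422 -0.203  0.068]
white box [0.359 0.168 0.034]
cyl top [ 0.369 -0.134  0.053]
tray near corner [0.508 0.072 0.044]
tray near corner top [0.505 0.072 0.081]
```

Call:
step_arm --increments '[0,0,-10,0.056,-0.104,0,28,0,0,-18,0.112,-0.209,0,28,0,0,-28,0.168,-0.313,0,28,0,0,-36.7,0.224,-0.417,0,28,0,0,-36.7,0.224,-0.417,0,28,0,0,-36.7,0.224,-0.417,0,28,0,0,-36.7,0.224,-0.417,-0.05,28,0,0,-36.7,0.224,-0.417,-0.1,28]' --newtons 40

```text
clock: 1.1
tool_pos: [0.4106, 0.1329, 0.1495]
ee_rot: [0.677, 0.207, -0.205, -0.676]
contact_force: [0.7, -0.2, -1.4]
width: 0.0244
```

Call:
step_arm --increments '[0,0,0,0,0,-0.05,28,0,0,0,0,0,-0.1,28,0,0,0,0,0,-0.1,28,0,0,0,0,0,-0.1,28]'

```text
clock: 1.6
tool_pos: [0.4098, 0.1353, 0.051]
ee_rot: [0.676, 0.207, -0.206, -0.676]
contact_force: [0.1, -0.5, 1.2]
width: 0.0239
```

Run:
```python
from rig import r
from h import *
s=r.sense(); print(s['tool_pos'],s['ee_rot'],s['width'])
a=r.snapshot('scene')['pixels'];b=r.snapshot('side')['pixels']
im=np.vstack([a[150:250,200:400],b[130:230,200:400]])
cv2.imwrite('pics/c1.png',cv2.resize(im[:,:,::-1],None,fx=3,fy=3,interpolation=cv2.INTER_CUBIC))
```

```text
[0.40979217 0.1352918  0.05097835] [ 0.6762717   0.20731042 -0.20633876 -0.67609415] 0.023877605659812562
```

View pics/c1.png

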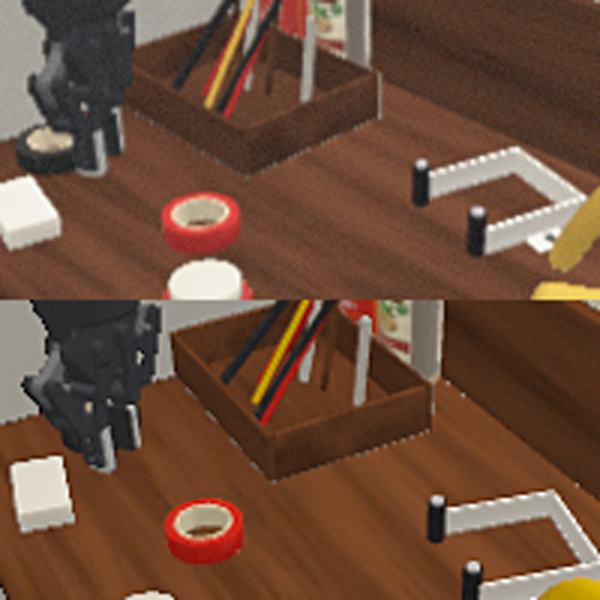

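Call:
step_arm --increments '[0,0,0,-0.0016,-0.0011,-0.025,28,0,0,0,-0.0016,-0.0011,-0.04,28,0,0,0,-0.0016,-0.0011,-0.045,28,0,0,0,-0.0016,-0.0011,-0.045,28,0,0,0,0.004,-0.0094,-0.045,28,0,0,0,0.0096,-0.0177,-0.045,28,0,0,0,0.0152,-0.026,-0.045,28,0,0,0,0.0152,-0.026,-0.045,28]'

```text
clock: 2.7
tool_pos: [0.4247, 0.1083, 0.0043]
ee_rot: [0.676, 0.206, -0.206, -0.676]
contact_force: [-0.3, -0.2, 0.5]
width: 0.0234
```

```bash
cat > look.py <<'E'
import sys
from rig import r
from h import *
def go(name=None,z=.0095):
    s=r.sense(); print('t',round(s['clock'],2),'tcp',s['tool_pos'].round(4),'F',s['contact_force'].round(1),'w',round(s['width'],4))
    O=np.array([.59005,-.05165]); y=np.deg2rad(-14.83); X=np.array([np.cos(y),np.sin(y)]); Y=np.array([-X[1],X[0]])
    p=s['tool_pos'][:2]-O; print('tcp dock',(p@X).round(4),(p@Y).round(4))
    ims=[]
    for n,box in(('scene',(240,195,410,250)),('side',(240,185,410,245))):
        k=r.snapshot(n); red,_=masks(k); c=max(blobs(k,red,(box[0],box[1]-5,box[2],box[3]),5),key=len,default=None)
        if c is not None:
            lo,hi=c.min(0),c.max(0); q=ray(k,*((lo+hi)/2.),z); print(n,lo,hi,'roll',q.round(4),'dock',((q-O)@X).round(4),((q-O)@Y).round(4))
        ims.append(k['pixels'][150:260,230:430])
    if name: cv2.imwrite(f'pics/{name}.png',cv2.resize(np.vstack(ims)[:,:,::-1],None,fx=2.7,fy=2.7,interpolation=cv2.INTER_CUBIC))
go(sys.argv[1] if len(sys.argv)>1 else None)
E
python3 look.py c2
```

```text
t 2.7 tcp [0.4247 0.1083 0.0043] F [-0.3 -0.2  0.5] w 0.0234
tcp dock -0.2008 0.1123
scene [254 214] [279 234] roll [0.4508 0.0699] dock -0.1657 0.0818
side [255 196] [280 217] roll [0.4496 0.0733] dock -0.1677 0.0848
```

View pics/c2.png

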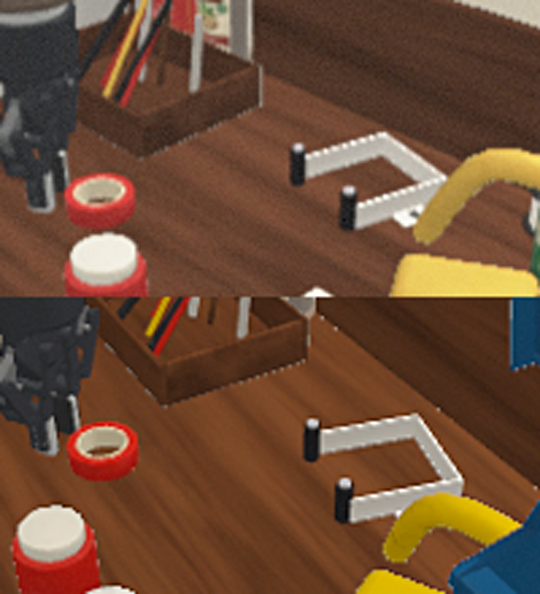

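Call:
step_arm --increments '[0,0,0,0.0056,-0.0083,0,28,0,0,0,0.0112,-0.0165,0,28,0,0,0,0.0168,-0.0248,0,28,0,0,0,0.0224,-0.033,0,28,0,0,0,0.028,-0.0413,0,28,0,0,0,0.0336,-0.0495,0,28,0,0,0,0.0392,-0.0578,0,28,0,0,0,0.0392,-0.0578,0,28]'

```text
clock: 3.8
tool_pos: [0.4637, 0.0507, 0.0042]
ee_rot: [0.676, 0.206, -0.207, -0.676]
contact_force: [0.3, 0.0, -0.3]
width: 0.024
```

```bash
python3 look.py c3
```

```text
t 3.8 tcp [0.4637 0.0507 0.0042] F [ 0.3  0.  -0.3] w 0.024
tcp dock -0.1483 0.0666
scene [281 217] [305 237] roll [0.4859 0.0187] dock -0.1187 0.0414
side [278 203] [305 225] roll [0.484 0.022] dock -0.1214 0.0441
```

View pics/c3.png

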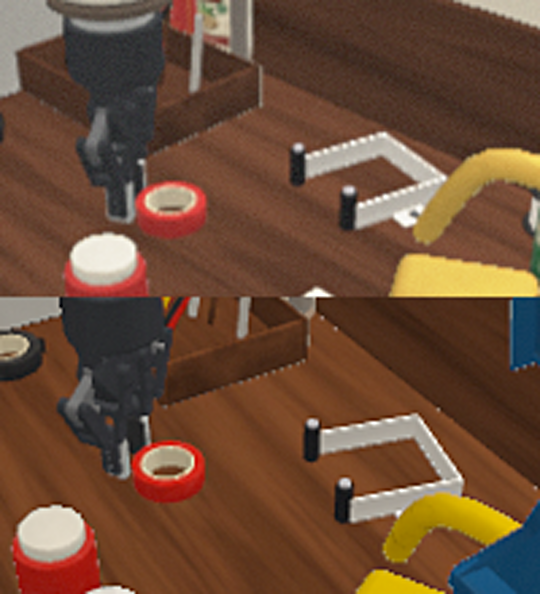

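Call:
step_arm --increments '[0,0,0,0.0056,-0.0083,0,28,0,0,0,0.0112,-0.0165,0,28,0,0,0,0.0168,-0.0248,0,28,0,0,0,0.0224,-0.033,0,28,0,0,0,0.028,-0.0413,0,28,0,0,0,0.0333,-0.0492,0,28,0,0,0,0.0364,-0.0536,0,28,0,0,0,0.0364,-0.0536,0,28]'

```text
clock: 4.9
tool_pos: [0.4999, -0.0026, 0.0042]
ee_rot: [-0.676, -0.207, 0.207, 0.676]
contact_force: [-0.0, 0.0, 0.2]
width: 0.0241
```

```bash
python3 look.py c4
```

```text
t 4.9 tcp [ 0.4999 -0.0026  0.0042] F [-0.   0.   0.2] w 0.0241
tcp dock -0.0997 0.0243
scene [309 220] [334 241] roll [ 0.5218 -0.0354] dock -0.0701 -0.0018
side [305 211] [332 234] roll [ 0.5203 -0.0326] dock -0.0723 0.0006
```

Call:
step_arm --increments '[0,0,0,-0.02,0.03,0,28,0,0,8,-0.02,0.03,0.04,28,0,0,18,-0.03,0.01,0.06,28,0,0,28,-0.0438,-0.0142,0.06,28,0,0,38,-0.0438,-0.0142,0.06,28,0,0,41.2,-0.0438,-0.0142,0.06,28,0,0,41.2,-0.0438,-0.0142,0.02,28,0,0,41.2,-0.0438,-0.0142,0.02,28]'

```text
clock: 6.0
tool_pos: [0.4543, -0.016, 0.0225]
ee_rot: [-0.559, -0.43, 0.433, 0.561]
contact_force: [-0.5, -0.3, 0.4]
width: 0.0239
```

```bash
python3 look.py c5; python3 -c "
from rig import r
from scipy.spatial.transform import Rotation as R
import numpy as np
x=R.from_quat(r.sense()['ee_rot']).as_matrix()[:,0];print(np.degrees(np.arctan2(x[1],x[0])))"
```

```text
t 6.0 tcp [ 0.4543 -0.016   0.0225] F [-0.5 -0.3  0.4] w 0.0239
tcp dock -0.1404 -0.0003
scene [308 220] [334 241] roll [ 0.521  -0.0347] dock -0.0711 -0.0012
side [305 211] [332 234] roll [ 0.5203 -0.0326] dock -0.0723 0.0006
75.2101452053518
```

View pics/c5.png

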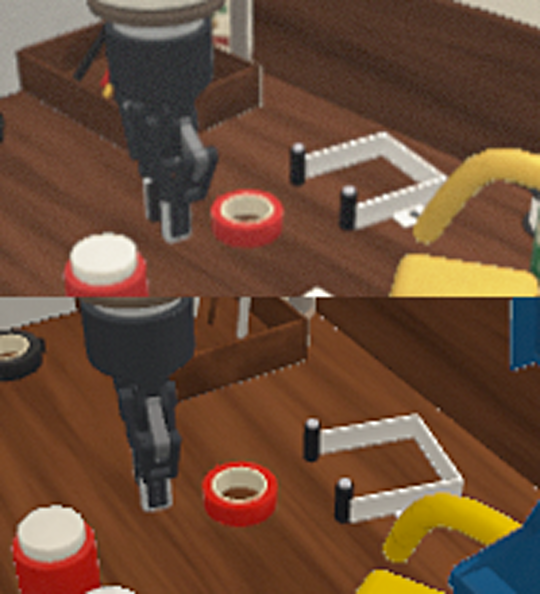

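Call:
step_arm --increments '[0,0,0,0,0,-0.018,28,0,0,0,0.0145,-0.0038,-0.018,28,0,0,0,0.029,-0.0077,-0.018,28,0,0,0,0.0387,-0.0103,-0.018,28,0,0,0,0.0484,-0.0128,-0.018,28,0,0,0,0.058,-0.0154,-0.018,28,0,0,0,0.0657,-0.0174,-0.018,28,0,0,0,0.0657,-0.0174,-0.018,28]'

```text
clock: 7.1
tool_pos: [0.522, -0.0341, 0.0062]
ee_rot: [0.56, 0.431, -0.431, -0.56]
contact_force: [-0.6, -0.9, -0.4]
width: 0.0235
```

```bash
python3 look.py c6
```

```text
t 7.1 tcp [ 0.522  -0.0341  0.0062] F [-0.6 -0.9 -0.4] w 0.0235
tcp dock -0.0703 -0.0004
scene [330 216] [349 235] roll [ 0.5644 -0.0489] dock -0.0255 -0.0039
side [326 208] [349 231] roll [ 0.5599 -0.0446] dock -0.0309 -0.0009
```

View pics/c6.png

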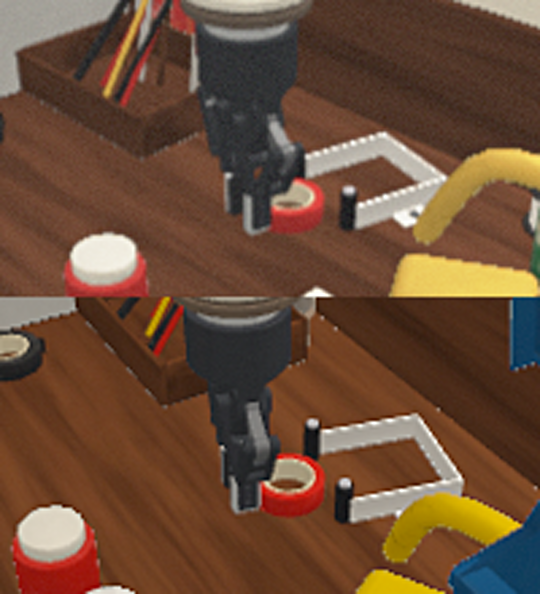

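Call:
step_arm --increments '[0,0,0,0.0058,-0.0015,0,28,0,0,0,0.0116,-0.0031,0,28,0,0,0,0.0174,-0.0046,0,28,0,0,0,0.0232,-0.0061,0,28,0,0,0,0.029,-0.0077,0,28,0,0,0,0.029,-0.0077,0,28]'

```text
clock: 7.95
tool_pos: [0.551, -0.0418, 0.0062]
ee_rot: [0.56, 0.431, -0.431, -0.56]
contact_force: [-0.2, -0.9, -0.4]
width: 0.0239
```

```bash
python3 look.py c7
```

```text
t 7.95 tcp [ 0.551  -0.0418  0.0062] F [-0.2 -0.9 -0.4] w 0.0239
tcp dock -0.0403 -0.0004
scene [342 224] [355 232] roll [ 0.5714 -0.0697] dock -0.0134 -0.0223
side [348 206] [363 223] roll [ 0.6021 -0.0501] dock 0.0113 0.0046
```

View pics/c7.png

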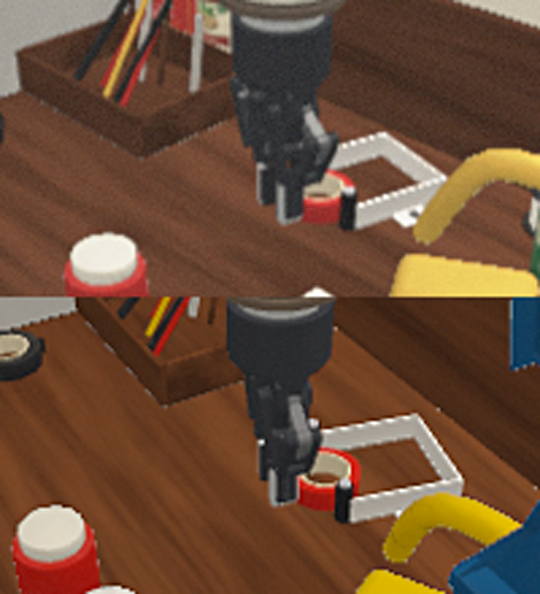

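Call:
step_arm --increments '[0,0,0,0.0058,-0.0015,0,28,0,0,0,0.0116,-0.0031,0,28,0,0,0,0.0174,-0.0046,0,28,0,0,0,0.0232,-0.0061,0,28,0,0,0,0.0232,-0.0061,0,28]'

```text
clock: 8.68
tool_pos: [0.5742, -0.0479, 0.0061]
ee_rot: [0.56, 0.431, -0.431, -0.56]
contact_force: [0.2, -0.1, -0.4]
width: 0.0238
```

Call:
step_arm --increments '[0,0,0,0.0058,-0.0015,0,28,0,0,0,0.0116,-0.0031,0,28,0,0,0,0.0174,-0.0046,0,28,0,0,0,0.0194,-0.0051,0,28,0,0,0,0.0194,-0.0051,0,28]'

```text
clock: 9.3
tool_pos: [0.5933, -0.0529, 0.0061]
ee_rot: [-0.56, -0.431, 0.432, 0.56]
contact_force: [-0.0, 0.4, 0.1]
width: 0.0236
```

```bash
python3 look.py c8
```

```text
t 9.3 tcp [ 0.5933 -0.0529  0.0061] F [-0.   0.4  0.1] w 0.0236
tcp dock 0.0034 -0.0003
scene [362 209] [376 223] roll [ 0.6422 -0.0686] dock 0.0548 -0.003
side [361 203] [382 223] roll [ 0.6347 -0.0634] dock 0.0461 0.0001
```

View pics/c8.png

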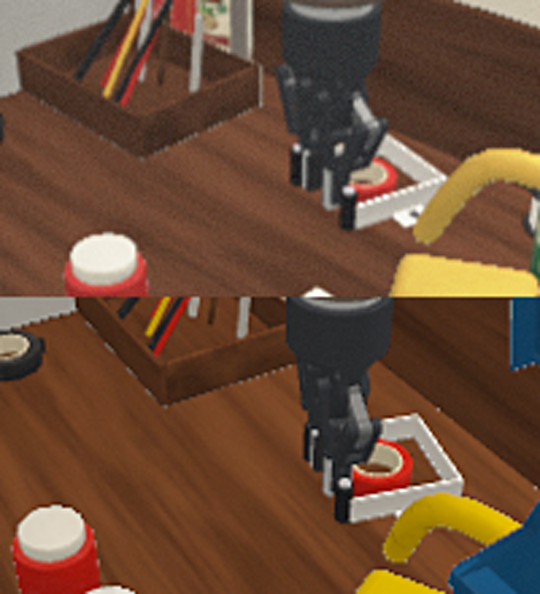

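Call:
step_arm --increments '[0,0,0,-0.0193,0.0051,0,28,0,0,0,-0.0483,0.0128,0,28,0,0,0,-0.0773,0.0205,0,28,0,0,0,-0.0773,0.0205,0.06,28,0,0,0,-0.0773,0.0205,0.12,28,0,0,0,-0.11,0.06,0.16,28,0,0,0,-0.15,0.11,0.16,28,0,0,0,-0.15,0.11,0.16,28]'

```text
clock: 10.4
tool_pos: [0.4415, 0.0593, 0.1671]
ee_rot: [0.56, 0.433, -0.432, -0.559]
contact_force: [1.4, -0.2, 0.5]
width: 0.0238
```

```bash
python3 look.py c9
python3 - <<'E'
import pickle
from rig import r
from h import *
# bystanders: compare with the first pictures; red blob outline incl. visible top
d=pickle.load(open('d0.pkl','rb'))
for n,bx in(('scene',[(195,180,240,215),(320,255,375,312)]),('side',[(212,155,252,186),(290,258,342,322)])):
    k=r.snapshot(n)
    for x0,y0,x1,y1 in bx: print(n,'mean abs diff',np.abs(k['pixels'][y0:y1,x0:x1].astype(int)-d[n]['pixels'][y0:y1,x0:x1]).mean())
E
```

```text
t 10.4 tcp [0.4415 0.0593 0.1671] F [ 1.4 -0.2  0.5] w 0.0238
tcp dock -0.172 0.0693
scene [362 209] [376 223] roll [ 0.6422 -0.0686] dock 0.0548 -0.003
side [356 203] [382 223] roll [ 0.63   -0.0607] dock 0.041 0.0015
scene mean abs diff 2.9358730158730157
scene mean abs diff 2.3893673577884105
side mean abs diff 1.6185483870967743
side mean abs diff 1.638321314102564
```

View pics/c9.png

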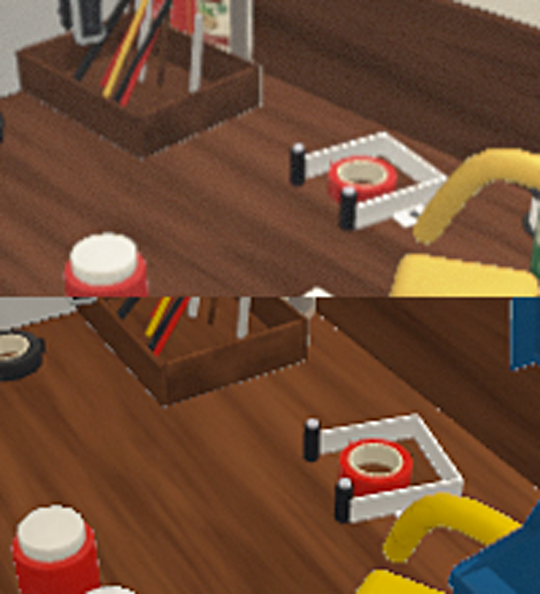

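Run:
```python
from rig import r
from h import *
O=np.array([.59005,-.05165]); y=np.deg2rad(-14.83); X=np.array([np.cos(y),np.sin(y)]); Y=np.array([-X[1],X[0]])
for n,p in(('scene',(364.,214.2)),('side',(370.2,210.3))):
    q=ray(r.snapshot(n),*p,.019)-O; print(n,q@X,q@Y)
s=r.sense(); print(s['tool_pos'],s['dq'].max())
r.sign_off()
```

```text
scene 0.040034908916455246 -0.00333199144409134
side 0.04193514584893848 -0.0014179807783153292
[0.44370165 0.05647903 0.16588883] 0.0020722603619390406
the job is handed in; nothing more can be done
```

The red roll is in the dock and the job is handed in; `sign_off` gives no verdict, so the result rests on my own checks. I pushed it flat at about 65–80 mm/s, cradled between the part-closed fingers. The first push was diagonal to a point in front of the dock; then I turned the hand and pushed straight through the gap. I backed out and raised the hand to 0.17 m, well clear of everything, finishing at about 10.5 s.

- **Roll position:** the last check, on the roll's core in both views, put its centre at dock x ≈ 40–42 mm and y ≈ −1 to −3 mm. The limits are 30–75 mm and ±25 mm. The roll lies flat.
- **Forces:** contact stayed below about 1.5 N in every reading after a move.
- **Bystanders:** the image areas round the black roll and the carton matched the first pictures to within noise.
- **One disagreement:** the automatic red mask in the scene view read x = 55 mm, because a post hides part of the rim. The side-view mask read 41 mm, and the reach of the fingers also gave about 41 mm, so I discounted the 55 mm.
- **Picture budget:** I viewed 10 pictures plus one past the budget, 11 in all.

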